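# Index the carving stand to the next finial and relock it

### The arm

A 7-joint arm with a two-finger parallel gripper is mounted at the origin on the work surface. World frame = base frame: x ahead of the robot, y to its left, z up, the work surface at z = 0. Lengths are in m, angles in rad, forces in N, time in s.
With the tool pointing down it reaches from about 0.425 to 0.875 m from the base axis. Payload 4.7 kg.
Tool frame: the origin (TCP) lies on the centre line of the jaws, within the pads' length; the fingertips stand 14 mm ahead of it and the grasp point (between the pads) lies 5 mm behind it; z points along the fingers, y is the direction in which the jaws open and shut (so a half turn about z gives the same grasp; the last joint's range is limited). The gripper opens to 87 mm and grips with 3 to 60 N. Pads are 19 mm wide; open, the fingers measure 117 mm over their backs; the gripper's body (75 mm by 190 mm) begins 51 mm behind the grasp point.
Start: joints at [-1.182, 0.321, -0.07, 1.45, 0.023, 1.371, -0.057], TCP at [0.238, 0.605, 0.237] pointing down, gripper open.
Joint ranges: [-2.86, 2.86], [-0.3, 2.09], [-1.38, 1.24], [0.06, 2.45], [-1.56, 4.7], [0.09, 2.05], [-2.69, 2.69]. Speed limits (rad/s): [2.57, 2.57, 3.14, 3.14, 3.14, 3.14, 3.14].

### API

Orientations are given as a rotation vector (axis times angle).
In Python, from bench import ctrl, optics, models gives the robot as it stands. The module is installed in compiled form; this text tells all that it offers.
- The arm moves only by the tool arm_command, never from a script. Its argument "motion" is a list of rows, each a list of 3 entries, a list of its own where there are three numbers: the shift along the tool's x, y, z in mm, then the turn, a rotation vector about the tool's x, y, z in degrees, then the closure, from 0 (fully open) to 1 (shut). In form: [[[x, y, z], [ax, ay, az], claw], ...]. A call has 1 to 8 rows; each row shifts and turns the commanded pose from where the row before left it, along the tool's axes as they then stand; what a row does not reach is not made up. A row lasts 1/12 s, in which the tool goes at most 41.7 mm and 7.16 degrees, less where a joint would pass 70% of its speed; a pose out of reach is approached as far as the arm can. A call with a gripper value outside its range is refused whole. The fingers move at their own pace and stop on an object; "force" is the grip in N (left out, the last holds). Time passes only in rows, so rows that do not move let the fingers close. It gives the time, the measured TCP pose, the force and the opening at its end, in the units of the state.
- ctrl.get_state(): the state, without advancing time (a new reading comes with each control period).
- optics.get_image(name): name is "side" or "top" or "wrist"; returns (picture, depth): 400x640x3 uint8, blue, green, red; 400x640 float32, m along the optical axis (not along the pixel's ray), 0 where there is no reading.
- optics.camera_model(name): a dict with "fovy" (degrees; the focal length in pixels is half the picture's height over the tangent of half this angle, whatever the lens; pixels are square), "cx", "cy" (the principal point, pixels), "rvec" (rotation vector, rad) and "tvec" (3), from world to camera coordinates, as OpenCV has them; the wrist camera has in their place "mount" (4x4, takes a point from camera to tool coordinates, whose origin is the TCP and whose axes are the flange's). Camera axes: x right, y down, z forward; pixel columns grow to the right and rows downward; lengths in m; the calibration is good to about 2 mm. A picture is of the moment at which its call begins: read the wrist's pose just before it. camera_model takes no time and is no camera call.
- ctrl.close_job(): hands the job in, once; it reports no verdict.
Trained networks look in the newest picture that a camera, given by its name, has taken for a name from the list of things; names that differ only in an ending like _2 or _b are one class to them, and where a whole thing is asked for, a point or a joint stands for the part that bears it (a point fixed in the world has none). Each returns a list of dicts, best first, with "conf" (0 to 1); they miss things now and then, are a little off and sometimes report something else, mostly with a low value. They report only what shows in the picture. A call takes as long as a camera call. They do not tell look-alikes from the thing itself.
- models.search_frame(camera, target): "location" ([x, y, z] in m, in the coordinates of the camera as it stood for that picture, good to about 4 mm: the middle of the surface that is visible of it).
- models.silhouettes(camera, target): "pixels" (400x640 bool, what is visible of it).
The state is a dict: "time": time; "joint_positions": joint angles; "qd": joint speeds; "joint_torque": joint torques, N m; "position": TCP position; "tool_rot": TCP orientation; "ft_force": force on the tool from outside, world axes, zero at the start; "torque": the same for the moment, N m; "grip_width": opening from 0.0 (shut) to 1.0 (fully open).
Only numpy, scipy, OpenCV 4.12 (cv2) and the standard library are available. Lean on these libraries where they do the work, as an engineer would, in place of code of your own. Each camera call takes 0.05 s, during which the arm holds its last target.

### The job

Bring the bare, unfinished finial round to the black tool rest: pull up the red T-handled index plunger and give it a quarter turn so that it stays out, turn the round plate (it has two black hand posts for this), then turn the plunger back so that its pin drops fully home and locks the plate there. Do not touch the finials, since the dark ones are still tacky with oil, leave every one standing in its cup, and leave the other things on the bench where they are.

Things in the scene. Friction and masses are not known exactly. Their poses are not given: they have to be found in the camera images.
- stand: Indexing carving stand: ivory casting fixed to the bench, base 320 mm across. Origin: centre of its underside, on the vertical turning axis of the plate. Its -x axis points to the tool rest, its +y axis to the plunger.
- rest_mid (a point): Middle of the top edge of the black tool rest, fixed to the stand: a straight bar 170 mm long along the stand's y, 105 mm above the bench, inner face 115 mm from the turning axis. Its post and clamp lever stand outside it, out to x = -265 mm and y = -65 mm of the stand's axes, under 95 mm high.
- sleeve_top (a point): Centre of the top of the slotted steel sleeve round the plunger, fixed to the stand at its x = 0, y = 150 mm: 34 mm square, top 98 mm above the bench. It sits on an ivory bracket 44 mm wide, from y = 128 to 216 mm, 74 mm high.
- index_plate (a joint): Angle of the round plate about the stand's vertical axis, rad, positive anticlockwise from above, 0 at the start; turns over a full turn either way once the pin is out. A pin hole comes under the plunger at every multiple of pi/2. Light friction (about 0.2 N m) keeps it where it is left. The seated pin leaves about 0.01 rad of play.
- plate_top (a point): Centre of the top of the round aluminium plate, 330 mm across, 50 mm above the bench. It has four brass-ringed pin holes 150 mm from the axis and four wooden cups (66 mm wide, 13 mm high) 75 mm from the axis, in line with the holes, 90 degrees apart; so whenever the pin can drop, a cup stands at the tool rest. The pin's round nose finds a hole within about 0.02 rad.
- post_a (a point): Black upright hand post on the plate: a round handle 24 mm in diameter from 110 to 175 mm above the bench, on a thinner stem. This point is on its axis 155 mm above the bench, 95 mm from the turning axis, half-way between two cups. It moves round with the plate.
- post_b (a point): The other black hand post, the same, diametrically opposite post_a.
- handle_grip (a point): Centre of the red T handle on top of the plunger: a bar 60 mm long, 15 mm wide, 22 mm high; its own y axis lies along the bar, z is up. At the start (locked) the bar points to the turning axis and its centre is 131 mm above the bench. It rises with the pin.
- pull_pin (a joint): Height of the plunger above fully home, m: 0 in a hole, at most 0.014. A spring pushes it down (6 N at home, 10 N at the top). Above 0.011 it can be twisted; after a quarter turn its cross pin rests on the sleeve and it stays out at about 0.011. Turned back over solid plate, it rides on the plate at about 0.008 until a hole comes under it.
- pin_handle (a joint): Twist of the T handle, rad, positive anticlockwise from above: about 0 with its bar pointing to the turning axis (the only way it can go down, within about 0.1), stops at 1.62 and -1.62. A quarter turn either way parks it.
- work_spot (a point): Fixed point on the stand where the foot of the finial at the tool rest is centred: at plate-top height (50 mm above the bench), 75 mm from the turning axis, on the tool rest's side.
- finial_bare: The bare, light-coloured wooden ball finial, loose, 62 mm in diameter and 112 mm tall (ball widest 75 mm above its underside), standing in one of the three cups away from the tool rest. Origin: centre of its underside, on the plate.
- finial_oiled1: Dark oiled finial of the same shape and size, loose in another cup. Origin: centre of its underside.
- finial_oiled2: Dark oiled finial, as finial_oiled1, in another cup.
- finial_oiled3: Dark oiled finial, as finial_oiled1; it stands in the cup at the tool rest at the start.
- mallet: Bystander: turned carver's mallet standing on its head, 96 mm in diameter, 176 mm tall. Origin: centre of its underside.
- glue_bottle: Bystander: white glue bottle with an orange cap, 56 mm in diameter, 150 mm tall. Origin: centre of its underside.
- wax_tin: Bystander: low yellow tin, 86 mm in diameter, 45 mm tall. Origin: centre of its underside.
- gouge_mid (a point): Bystander: carving gouge with a wooden handle lying on the bench, 205 mm long, 27 mm thick; this point is its middle, its own x axis points to the blade.
Mind the look-alikes: they are no part of the job. Leave any green look-alike of the finial_bare alone. What is shaped like the finial_oiled3 but green is not meant.

How it is judged:
On the way, in this order (a step that is already met when the one before it is completed fails the run):
1. the plunger is pulled out and twisted a quarter turn, so that it stays out (value of joint pull_pin above 0.009 m and (value of joint pin_handle above 1.2 rad or value of joint pin_handle below -1.2 rad)), for 0.2 s.
2. with the plunger still out, the bare finial has come round to the tool rest (within 30 mm of its spot) (value of joint pull_pin above 0.0065 m and horizontal distance between finial_bare and work_spot below 0.03 m), for 0.1 s.
At the end, for the whole second after the job is handed in: The bare finial stands at the tool rest, its foot within 6 mm of the work spot; the plunger is fully home (under 2 mm) with its handle turned back (within 0.25 rad); the plate is still; all four finials stand upright in their cups (tilt under 0.12 rad, undersides 44 to 56 mm above the bench) (value of joint pull_pin below 0.002 m and value of joint pin_handle between -0.25 and 0.25 rad and horizontal distance between finial_bare and work_spot below 0.006 m and angle between each of finial_bare, finial_oiled1, finial_oiled2, finial_oiled3's own z axis and vertical below 0.12 rad and height (world z) of finial_bare between 0.044 and 0.056 m and height (world z) of finial_oiled1 between 0.044 and 0.056 m and height (world z) of finial_oiled2 between 0.044 and 0.056 m and height (world z) of finial_oiled3 between 0.044 and 0.056 m and velocity of joint index_plate between -0.05 and 0.05 rad/s); the robot touches nothing.
It fails at once if a finial is touched by the arm or fingers (over 1 N) (contact force between any of the arm, the fingers and finial_bare above 1 N or contact force between any of the arm, the fingers and finial_oiled1 above 1 N or contact force between any of the arm, the fingers and finial_oiled2 above 1 N or contact force between any of the arm, the fingers and finial_oiled3 above 1 N).
It fails at once if a finial is tipped (over 0.3 rad) or lifted from its cup (angle between any of finial_bare, finial_oiled1, finial_oiled2, finial_oiled3's own z axis and vertical above 0.3 rad or height (world z) of any of finial_bare, finial_oiled1, finial_oiled2, finial_oiled3 above 0.065 m).
It fails at once if a thing lying on the bench is moved by more than 20 mm (distance of any of mallet, glue_bottle, wax_tin, gouge_mid from where it was at the start of the episode above 0.02 m).
It also fails if it takes over 72 s, if anything falls off the work surface, if the arm or the gripper's body presses on something with over 40 N, if the wrist force passes 120 N, or if a joint passes its speed limit or range.

## Working session

There is one attempt and no reset: what is moved stays moved. The work goes in short steps, Python scripts to look and compute and a tool call to move; the robot and the scene stay as the last step left them, time stands still between calls to the robot, and variables do not carry over. Pictures are saved under pics/ and viewed, and the job is handed in when it is done.

Besides the shell and the picture viewer there is one more tool, called after ">>>" as name(argument=value, ...), one argument or row to a line, values as JSON. arm_command: Moves the arm, as the interface text tells. Its arguments: {"type":"object","properties":{"motion":{"type":"array","items":{"type":"array"}},"force":{"type":"number"}},"required":["motion"]}

```bash
mkdir -p pics; cat > h.py <<'E'
import numpy as np, cv2
from scipy.spatial.transform import Rotation as R
from bench import ctrl, optics, models
def K(name):
    m=optics.camera_model(name); f=200/np.tan(np.radians(m["fovy"])/2); return m,f
def c2w(name,p,st=None):
    m,f=K(name); p=np.atleast_2d(np.array(p,float))
    if "mount" in m:
        st=st or ctrl.get_state(); M=np.array(m["mount"]); t=p@M[:3,:3].T+M[:3,3]
        return t@R.from_rotvec(st["tool_rot"]).as_matrix().T+np.array(st["position"])
    Rm=R.from_rotvec(np.ravel(m["rvec"])).as_matrix(); return (p-np.ravel(m["tvec"]))@Rm
def pix2w(name,u,v,d,st=None):
    m,f=K(name); u=np.asarray(u,float);v=np.asarray(v,float)
    return c2w(name,np.stack([(u-m["cx"])/f*d,(v-m["cy"])/f*d,d+0*u],-1),st)
def w2pix(name,p,st=None):
    m,f=K(name); p=np.atleast_2d(np.array(p,float))
    if "mount" in m:
        st=st or ctrl.get_state(); M=np.array(m["mount"]); t=(p-np.array(st["position"]))@R.from_rotvec(st["tool_rot"]).as_matrix()
        c=(t-M[:3,3])@M[:3,:3]
    else: c=p@R.from_rotvec(np.ravel(m["rvec"])).as_matrix().T+np.ravel(m["tvec"])
    return np.stack([c[:,0]/c[:,2]*f+m["cx"],c[:,1]/c[:,2]*f+m["cy"]],-1)
E
python3 - <<'E'
from h import *
print(ctrl.get_state())
for n in ["side","top"]:
    im,d=optics.get_image(n); cv2.imwrite(f"pics/{n}0.png",im); np.save(f"{n}0.npy",d)
    for t in ["index_plate","handle_grip","post_a","finial_bare","finial_oiled1","stand","mallet","glue_bottle","wax_tin","gouge_mid"]:
        for r in models.search_frame(n,t):
            w=c2w(n,r["location"])[0]; print(n,t,round(r["conf"],2),w.round(3),w2pix(n,w).round()[0])
E
```

```text
{'time': 0.0, 'joint_positions': array([-1.18189547,  0.32179099, -0.07011227,  1.45169966,  0.02260603,
        1.37079886, -0.05690342]), 'qd': array([ 0.00089103,  0.00198775,  0.00138751, -0.00033468,  0.00038297,
        0.00091416,  0.00082157]), 'joint_torque': array([ 1.96997112e-04, -4.91288352e+01, -4.03869404e-01, -3.12519729e+01,
       -6.39267638e-02,  4.39667038e-02,  1.72308191e-04]), 'position': array([0.23779082, 0.60436248, 0.23547012]), 'tool_rot': array([-5.85162396e-01, -3.08634914e+00,  2.97107543e-03]), 'ft_force': array([ 0.61180912, -0.38224212,  0.18199652]), 'torque': array([0.04237679, 0.01635964, 0.0450178 ]), 'grip_width': 1.0022703061873046}
side index_plate 0.82 [ 0.538 -0.12   0.049] [341. 254.]
side index_plate 0.71 [ 0.606 -0.036  0.131] [355. 204.]
side handle_grip 0.7 [ 0.688 -0.267  0.043] [421. 282.]
side handle_grip 0.67 [0.488 0.088 0.132] [298. 187.]
side post_a 0.9 [ 0.54  -0.117  0.046] [341. 254.]
side finial_bare 0.6 [0.416 0.228 0.077] [263. 181.]
side finial_bare 0.59 [ 0.606 -0.036  0.134] [355. 203.]
side finial_bare 0.58 [0.697 0.21
[... 879 characters left out ...]
op finial_bare 0.67 [0.687 0.233 0.095] [232. 151.]
top finial_bare 0.67 [0.485 0.093 0.146] [284. 218.]
top finial_oiled1 0.92 [ 0.558 -0.114  0.14 ] [362. 187.]
top finial_oiled1 0.83 [ 0.383 -0.342  0.097] [451. 251.]
top finial_oiled1 0.68 [ 0.465 -0.07   0.145] [347. 223.]
top finial_oiled1 0.67 [0.506 0.025 0.146] [310. 209.]
top mallet 0.6 [0.549 0.193 0.094] [248. 200.]
top mallet 0.19 [ 0.559 -0.114  0.143] [362. 187.]
top glue_bottle 0.59 [0.365 0.113 0.102] [279. 266.]
top glue_bottle 0.53 [ 0.688 -0.245  0.044] [401. 148.]
top wax_tin 0.62 [ 0.688 -0.241  0.042] [400. 149.]
top gouge_mid 0.63 [ 0.529 -0.326  0.023] [433. 203.]
top gouge_mid 0.41 [ 0.508 -0.046  0.049] [336. 213.]
```

```bash
python3 - <<'E'
import cv2
for n,(x0,x1,y0,y1) in {"side":(220,460,120,360),"top":(210,470,120,290)}.items():
    im=cv2.imread(f"pics/{n}0.png")[y0:y1,x0:x1]; cv2.imwrite(f"pics/{n}0c.png",cv2.resize(im,None,fx=3 if n=="top" else 2.5,fy=3 if n=="top" else 2.5,interpolation=cv2.INTER_CUBIC))
E
```

```text
(no output)
```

View pics/side0c.png

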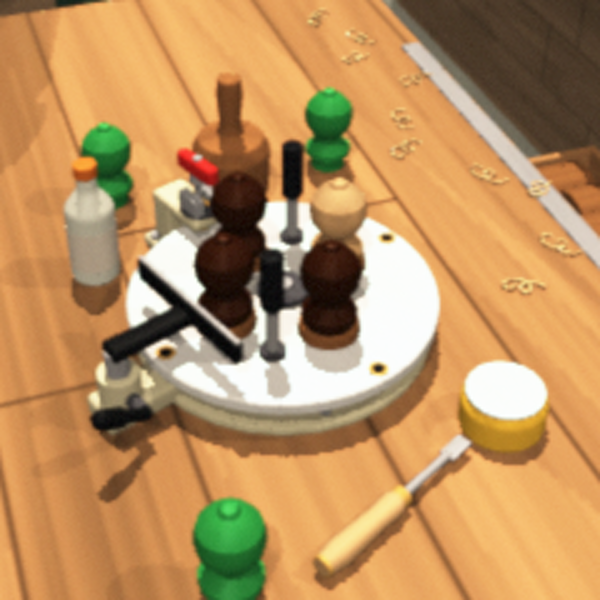

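View pics/top0c.png

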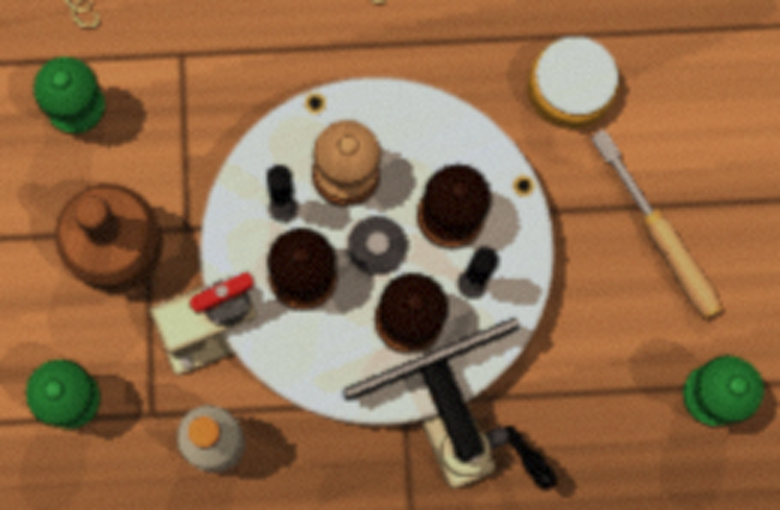

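The bare finial is at top pixel (326,173), with a pale wood ball. It stands on the plate opposite the tool rest, whose middle is at about (353,240). The three green look-alikes at (232,151), (231,251) and (452,250) are off the plate. The plate therefore needs a half turn. Next I'll fit the stand pose.

```bash
python3 - <<'E'
from h import *
from scipy.optimize import least_squares
im=cv2.imread("pics/top0.png"); d=np.load("top0.npy")
v,u=np.mgrid[0:400,0:640]
W=pix2w("top",u.ravel(),v.ravel(),d.ravel()).reshape(400,640,3)
hsv=cv2.cvtColor(im,cv2.COLOR_BGR2HSV)
m=(abs(W[...,2]-0.05)<0.006)&(hsv[...,1]<60)&(abs(W[...,0]-.54)<.2)&(abs(W[...,1]+.04)<.2)
m=cv2.morphologyEx(m.astype(np.uint8),cv2.MORPH_OPEN,np.ones((3,3)))
c,_=cv2.findContours(m,cv2.RETR_EXTERNAL,cv2.CHAIN_APPROX_NONE); c=max(c,key=cv2.contourArea)[:,0]
P=W[c[:,1],c[:,0]]; print("z",np.median(W[m>0][:,2]))
s=least_squares(lambda q:np.hypot(P[:,0]-q[0],P[:,1]-q[1])-q[2],[.54,-.04,.165],loss="cauchy",f_scale=.002).x; print("circle",s)
# red handle
red=((hsv[...,0]<8)|(hsv[...,0]>172))&(hsv[...,1]>150)&(hsv[...,2]>90)&(W[...,2]>.1)
r=W[red]; r=r[np.hypot(r[:,0]-.485,r[:,1]-.09)<.06]; print("handle",len(r),r.mean(0),np.degrees(cv2.fitLine(r[:,:2].astype(np.float32),cv2.DIST_L2,0,.01,.01).ravel()[:2]))
l=cv2.fitLine(r[:,:2].astype(np.float32),cv2.DIST_L2,0,.01,.01).ravel(); print("bar yaw",np.degrees(np.arctan2(l[1],l[0])), "radial yaw",np.degrees(np.arctan2(r.mean(0)[1]-s[1],r.mean(0)[0]-s[0])))
# holes by pixels on plate z
for (a,b) in [(315,103),(523,185)]:
    uu,vv=210+a/3,120+b/3; w=W[int(vv),int(uu)]; print("hole",w,np.hypot(*(w[:2]-s[:2])),np.degrees(np.arctan2(*(w[:2]-s[:2])[::-1])))
blk=(hsv[...,2]<60)&(W[...,2]>.165)&(W[...,2]<.185); n,lab,st,ce=cv2.connectedComponentsWithStats(blk.astype(np.uint8))
for i in range(1,n):
    w=W[lab==i].mean(0); print("post",st[i][4],w,np.hypot(*(w[:2]-s[:2])),np.degrees(np.arctan2(*(w[:2]-s[:2])[::-1])))
for t in ["finial_oiled1","finial_bare"]:
  for x in models.silhouettes("top",t):
    q=W[x["pixels"]]; q=q[q[:,2]>.05]
    if len(q)==0: continue
    f=least_squares(lambda p:np.linalg.norm(q-p,axis=1)-.031,q.mean(0)-[0,0,.02],loss="soft_l1",f_scale=.002).x
    print(t,round(x["conf"],2),f,np.hypot(*(f[:2]-s[:2])),np.degrees(np.arctan2(*(f[:2]-s[:2])[::-1])))
Rm=R.from_rotvec(ctrl.get_state()["tool_rot"]).as_matrix(); print("tool x,y,z cols\n",Rm.round(3))
E
```

```text
z 0.049932333995137905
circle [ 0.54013265 -0.04622503  0.16148482]
handle 94 [0.48797521 0.09519085 0.14169214] [ 22.516632 -52.685932]
bar yaw -66.85937 radial yaw 110.24513750619987
hole [0.68153232 0.00404751 0.05106864] 0.15007063749666458 19.57208178624678
hole [ 0.59289688 -0.18700799  0.04955943] 0.15034595486954752 -69.45443791803936
post 53 [0.57815752 0.04005365 0.17452062] 0.09428627761786472 66.21587918626656
post 1 [ 0.56580276 -0.12049901  0.16501806] 0.07858484893013375 -70.9341457895024
post 3 [0.54635956 0.19458997 0.16832738] 0.24089549348622277 88.51879463548065
post 58 [ 0.49776478 -0.13057239  0.17377869] 0.09439021812375581 -116.67047889746249
post 1 [ 0.4707684  -0.07542329  0.16610747] 0.0752591316090193 -157.17177006409847
post 1 [ 0.46321786 -0.07500832  0.16506671] 0.08212406745445303 -159.48299291821908
post 8 [0.07130456 0.02071366 0.17756104] 0.4735826875091543 171.8742990882672
post 49 [ 0.05731696 -0.0199492   0.17604843] 0.48353015124204607 176.88491827922485
finial_oiled1 0.94 [ 0.56475809 -0.11675033  0.12415344] 0.07470094150348143 -70.75223683242201
finial_oiled1 0.92 [0.51416776 0.02409687 0.12457789] 0.0749622923273346 110.26560954994068
finial_oiled1 0.77 [ 0.38783273 -0.35359707  0.07554503] 0.34303474183195914 -116.35797714484191
finial_oiled1 0.67 [ 0.46883009 -0.07161196  0.12477795] 0.0756871881924757 -160.40197531702083
finial_oiled1 0.23 [0.55634389 0.20097152 0.09666272] 0.24772754986158305 86.24789283933367
finial_bare 0.75 [0.69988517 0.23726113 0.07548061] 0.32540017195318877 60.59750147286454
finial_bare 0.67 [0.41525126 0.24749939 0.07523884] 0.31916985799683323 113.0335067135147
finial_bare 0.66 [ 0.60989034 -0.02073646  0.12427636] 0.07426845436758198 20.071657054325264
tool x,y,z cols
 [[-0.931  0.366  0.   ]
 [ 0.366  0.931  0.   ]
 [ 0.     0.    -1.   ]]
```

>>> arm_command(
  motion=[
    [[-26, -24, 0], [0, 0, 0], 0],
    [[-26, -24, 0], [0, 0, 0], 0],
    [[-26, -24, 0], [0, 0, 0], 0],
    [[-26, -24, 0], [0, 0, 0], 0],
    [[-26, -24, 0], [0, 0, 0], 0],
    [[-26, -24, 0], [0, 0, 0], 0],
    [[-26, -24, 0], [0, 0, 0], 0],
    [[-26, -24, 0], [0, 0, 0], 0],
  ],
  force=40,
)

```text
time: 1.87
position: [0.3618, 0.3484, 0.2368]
tool_rot: [0.585, 3.086, 0.001]
ft_force: [0.7, -0.7, -0.4]
grip_width: 0.997
```

>>> arm_command(
  motion=[
    [[-26, -24, 0], [0, 0, 0], 0.3],
    [[-26, -24, 0], [0, 0, 0], 0.3],
    [[-26, -24, 0], [0, 0, 0], 0.3],
    [[-26, -24, 0], [0, 0, 0], 0.3],
    [[-26, -24, 0], [0, 0, 0], 0.3],
    [[-26, -24, 0], [0, 0, 0], 0.3],
    [[-20, -20, 0], [0, 0, 0], 0.3],
    [[-10, -10, 0], [0, 0, 0], 0.3],
  ],
)

```text
time: 2.53
position: [0.4721, 0.1155, 0.237]
tool_rot: [0.593, 3.083, -0.001]
ft_force: [-0.5, 0.5, -0.7]
grip_width: 0.704
```

>>> arm_command(
  motion=[
    [[0, 0, 0], [0, 0, 7], 0.3],
    [[0, 0, 0], [0, 0, 7], 0.3],
    [[0, 0, 0], [0, 0, 7], 0.3],
    [[0, 0, 0], [0, 0, 7], 0.3],
    [[0, 0, 0], [0, 0, 7], 0.3],
    [[0, 0, 0], [0, 0, 7], 0.3],
    [[0, 0, 0], [0, 0, 6.5], 0.3],
    [[0, 0, 0], [0, 0, 0], 0.3],
  ],
)

```text
time: 3.2
position: [0.4707, 0.1201, 0.2368]
tool_rot: [1.805, 2.571, 0.001]
ft_force: [-0.6, 0.3, -0.1]
grip_width: 0.7
```

```bash
cat >> h.py <<'E'
def go(p,yawy=None):
    """remaining shift (tool axes, mm) to world p, and tool-z turn so that tool y has world yaw yawy (deg, mod 180)"""
    s=ctrl.get_state(); Rm=R.from_rotvec(s["tool_rot"]).as_matrix(); y=np.degrees(np.arctan2(Rm[1,1],Rm[0,1]))
    print("t",round(s["time"],2),"pos",s["position"].round(4),"yawy",y.round(2),"tilt",np.degrees(np.arccos(-Rm[2,2])).round(2),"grip",round(s["grip_width"],3),"F",s["ft_force"].round(1),"J7",s["joint_positions"][6].round(2))
    print("shift",((np.array(p)-s["position"])@Rm*1000).round(1),"turn", None if yawy is None else round(-((yawy-y+90)%180-90),2))
E
python3 - <<'E'
from h import *
im,d=optics.get_image("wrist"); cv2.imwrite("pics/w1.png",im)
go([.489,.095,.130],19.9)
st=ctrl.get_state()
hsv=cv2.cvtColor(im,cv2.COLOR_BGR2HSV); v,u=np.mgrid[0:400,0:640]; W=pix2w("wrist",u.ravel(),v.ravel(),d.ravel()).reshape(400,640,3)
red=((hsv[...,0]<8)|(hsv[...,0]>172))&(hsv[...,1]>150)&(hsv[...,2]>90)&(W[...,2]>.13)&(d>0)
r=W[red]; l=cv2.fitLine(r[:,:2].astype(np.float32),cv2.DIST_HUBER,0,.01,.01).ravel(); print(len(r),r.mean(0),r.min(0),r.max(0),"yaw",np.degrees(np.arctan2(l[1],l[0])))
print(cv2.minAreaRect(r[:,:2].astype(np.float32)*1000))
E
```

```text
t 3.25 pos [0.4707 0.12   0.2367] yawy 20.16 tilt 0.02 grip 0.701 F [ 0.8  0.4 -0.3] J7 0.04
shift [-29.8   8.5 106.7] turn 0.26
955 [0.49037873 0.09845732 0.14032958] [0.47530404 0.06721256 0.13031367] [0.50791722 0.12377621 0.14322728] yaw -66.91215
((491.6542663574219, 95.66027069091797), (14.511181831359863, 58.8232307434082), 23.174291610717773)
```

View pics/w1.png

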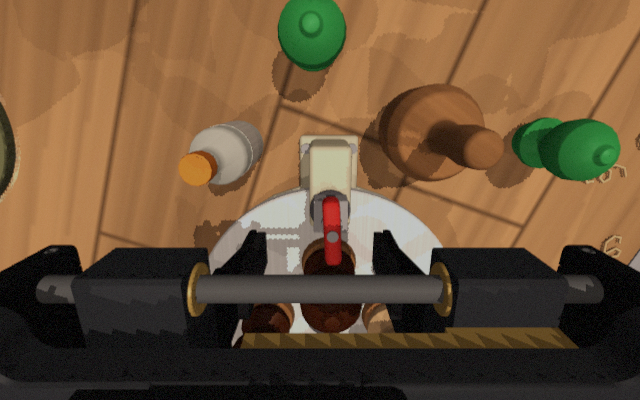

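>>> arm_command(
  motion=[
    [[-15, 5, 0], [0, 0, -1.8], 0.5],
    [[-15, 5, 0], [0, 0, 0], 0.5],
    [[0, 0, 20], [0, 0, 0], 0.5],
    [[0, 0, 25], [0, 0, 0], 0.5],
    [[0, 0, 25], [0, 0, 0], 0.5],
    [[0, 0, 15], [0, 0, 0], 0.5],
    [[0, 0, 0], [0, 0, 0], 0.5],
    [[0, 0, 0], [0, 0, 0], 0.5],
  ],
)

```text
time: 3.92
position: [0.4903, 0.0955, 0.1513]
tool_rot: [-1.758, -2.603, 0.002]
ft_force: [0.5, 0.5, 1.1]
grip_width: 0.504
```

```bash
python3 - <<'E'
from h import *
go([.490,.0955,.130],22)
im,d=optics.get_image("wrist"); cv2.imwrite("pics/w2.png",im)
print(optics.camera_model("wrist")["mount"])
E
```

```text
t 3.92 pos [0.4903 0.0955 0.1513] yawy 21.94 tilt 0.07 grip 0.504 F [0.5 0.5 1.1] J7 0.16
shift [ 0.2 -0.3 21.3] turn -0.06
[[ 1.04258535e-04 -9.55099053e-01 -2.96286666e-01  8.04634113e-02]
 [ 9.99999548e-01  3.79726392e-04 -8.72188521e-04  6.99840259e-04]
 [ 9.45534297e-04 -2.96286441e-01  9.55098660e-01 -1.47920753e-01]
 [ 0.00000000e+00  0.00000000e+00  0.00000000e+00  1.00000000e+00]]
```

View pics/w2.png

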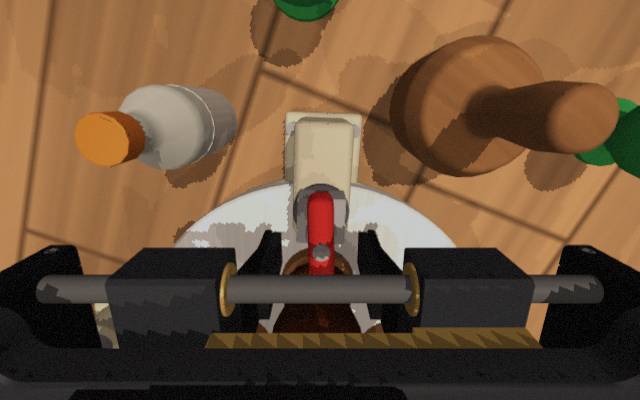

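The red bar lies centred between the fingers at about pixel (320,225). I'll go down and grip it.

>>> arm_command(
  motion=[
    [[0, 0, 11], [0, 0, 0], 0.5],
    [[0, 0, 10], [0, 0, 0], 0.5],
    [[0, 0, 0], [0, 0, 0], 1],
    [[0, 0, 0], [0, 0, 0], 1],
    [[0, 0, 0], [0, 0, 0], 1],
    [[0, 0, 0], [0, 0, 0], 1],
    [[0, 0, 0], [0, 0, 0], 1],
  ],
  force=45,
)

```text
time: 4.55
position: [0.4911, 0.0957, 0.131]
tool_rot: [1.76, 2.601, 0.001]
ft_force: [1.1, 0.9, 0.1]
grip_width: 0.208
```

>>> arm_command(
  motion=[
    [[0, 0, -3], [0, 0, 0], 1],
    [[0, 0, -3], [0, 0, 0], 1],
    [[0, 0, -3], [0, 0, 0], 1],
    [[0, 0, -3.5], [0, 0, 0], 1],
    [[0, 0, 0], [0, 0, 0], 1],
  ],
)

```text
time: 4.97
position: [0.4908, 0.0957, 0.1432]
tool_rot: [1.76, 2.602, 0.0]
ft_force: [4.7, 1.6, -11.5]
grip_width: 0.197
```

```bash
python3 - <<'E'
from h import *
go([.490,.0955,.1425],22)
E
```

```text
t 4.97 pos [0.4908 0.0957 0.1432] yawy 21.83 tilt 0.03 grip 0.197 F [  4.7   1.6 -11.5] J7 0.16
shift [ 0.2 -0.8  0.7] turn -0.17
```

>>> arm_command(
  motion=[
    [[0, 0, 0], [0, 0, 7], 1],
    [[0, 0, 0], [0, 0, 7], 1],
    [[0, 0, 0], [0, 0, 7], 1],
    [[0, 0, 0], [0, 0, 7], 1],
    [[0, 0, 0], [0, 0, 7], 1],
    [[0, 0, 0], [0, 0, 7], 1],
    [[0, 0, 0], [0, 0, 7], 1],
  ],
)

```text
time: 5.55
position: [0.4909, 0.0956, 0.1428]
tool_rot: [2.686, 1.629, 0.001]
ft_force: [4.7, 1.3, -11.1]
grip_width: 0.195
```

>>> arm_command(
  motion=[
    [[0, 0, 0], [0, 0, 7], 1],
    [[0, 0, 0], [0, 0, 7], 1],
    [[0, 0, 0], [0, 0, 7], 1],
    [[0, 0, 0], [0, 0, 7], 1],
    [[0, 0, 0], [0, 0, 7], 1],
    [[0, 0, 0], [0, 0, 6], 1],
    [[0, 0, 0], [0, 0, 0], 1],
    [[0, 0, 0], [0, 0, 0], 1],
  ],
)

```text
time: 6.22
position: [0.491, 0.0955, 0.1428]
tool_rot: [3.085, 0.594, 0.001]
ft_force: [5.3, 0.9, -10.3]
grip_width: 0.196
```

```bash
python3 - <<'E'
from h import *
go([.490,.0955,.1425],112)
print(ctrl.get_state()["torque"])
im,d=optics.get_image("wrist"); cv2.imwrite("pics/w3.png",im)
E
```

```text
t 6.22 pos [0.491  0.0955 0.1428] yawy -68.19 tilt 0.04 grip 0.196 F [  5.3   0.9 -10.3] J7 -1.4
shift [-0.9 -0.3  0.3] turn -0.19
[ 0.24355413 -1.06111309 -0.0362889 ]
```

View pics/w3.png

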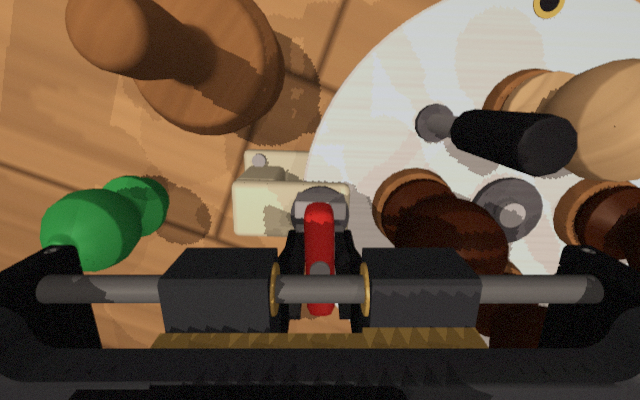

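The bar has turned across the sleeve. I'll lower it onto the park position, open a little and lift away.

>>> arm_command(
  motion=[
    [[0, 0, 1.5], [0, 0, 0], 1],
    [[0, 0, 0], [0, 0, 0], 1],
    [[0, 0, 0], [0, 0, 0], 0.68],
    [[0, 0, 0], [0, 0, 0], 0.68],
    [[0, 0, 0], [0, 0, 0], 0.68],
    [[0, 0, 0], [0, 0, 0], 0.68],
  ],
)

```text
time: 6.77
position: [0.4905, 0.0957, 0.1421]
tool_rot: [-3.084, -0.595, 0.0]
ft_force: [-0.2, -0.2, -0.2]
grip_width: 0.313
```

>>> arm_command(
  motion=[
    [[0, 0, -10], [0, 0, 0], 0.68],
    [[0, 0, -20], [0, 0, 0], 0.68],
    [[0, 0, -25], [0, 0, 0], 0.68],
    [[0, 0, -20], [0, 0, 0], 0.68],
    [[0, 0, 0], [0, 0, 0], 0.5],
  ],
)

```text
time: 7.18
position: [0.4932, 0.0962, 0.2219]
tool_rot: [-3.083, -0.594, -0.012]
ft_force: [1.8, 0.3, 0.5]
grip_width: 0.345
```

```bash
python3 - <<'E'
from h import *
go([.580,.040,.215],65)
im,d=optics.get_image("wrist"); st=ctrl.get_state(); cv2.imwrite("pics/w4.png",im)
def f(n,im,d):
    hsv=cv2.cvtColor(im,cv2.COLOR_BGR2HSV); v,u=np.mgrid[0:400,0:640]; W=pix2w(n,u.ravel(),v.ravel(),d.ravel()).reshape(400,640,3)
    red=((hsv[...,0]<8)|(hsv[...,0]>172))&(hsv[...,1]>150)&(hsv[...,2]>90)&(W[...,2]>.13)&(d>0)
    r=W[red]; r=r[np.hypot(r[:,0]-.49,r[:,1]-.095)<.05]
    print(n,"red",len(r),np.percentile(r[:,2],80),cv2.minAreaRect(r[:,:2].astype(np.float32)*1000))
    b=(hsv[...,2]<60)&(abs(W[...,2]-.175)<.006)&(np.hypot(W[...,0]-.58,W[...,1]-.04)<.04)
    if b.sum(): print("post",b.sum(),W[b].mean(0),cv2.minEnclosingCircle(W[b][:,:2].astype(np.float32)*1000))
f("wrist",im,d)
im,d=optics.get_image("top"); f("top",im,d)
E
```

```text
t 7.18 pos [0.4932 0.0962 0.2219] yawy -68.18 tilt 0.47 grip 0.345 F [1.8 0.3 0.5] J7 -1.43
shift [59.6 84.4  7.4] turn 46.82
wrist red 1266 0.1503183056572136 ((491.9129333496094, 95.09024047851562), (58.77408218383789, 14.261768341064453), 22.253671646118164)
post 1106 [0.58227332 0.04033916 0.17203346] ((582.4738159179688, 39.67958068847656), 11.929974555969238)Traceback (most recent call last):
  File "<stdin>", line 12, in <module>
  File "<stdin>", line 8, in f
    return _quantile_unchecked(
        a, q, axis, out, overwrite_input, method, keepdims, weights)
    return _ureduce(a,
                    func=_quantile_ureduce_func,
    ...<5 lines>...
                    overwrite_input=overwrite_input,
                    method=method)
    r = func(a, **kwargs)
    result = _quantile(arr,
                       quantiles=q,
    ...<2 lines>...
                       out=out,
                       weights=wgt)
    slices_having_nans = np.isnan(arr[-1, ...])
                                  ~~~^^^^^^^^^
IndexError: index -1 is out of bounds for axis 0 with size 0
```

View pics/w4.png

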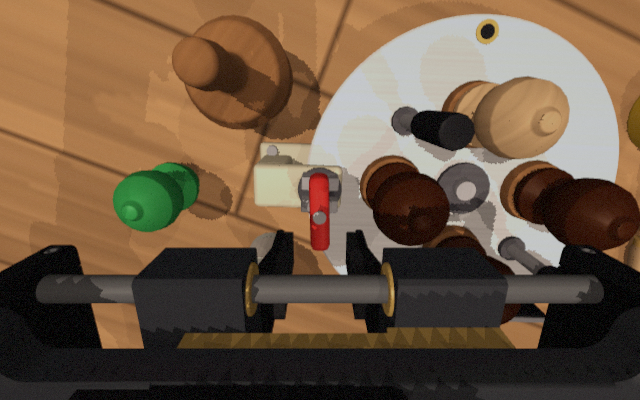

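>>> arm_command(
  motion=[
    [[-9.7, 26.8, 0], [0, 0, 0], 0.5],
    [[-9.7, 26.8, 0], [0, 0, 0], 0.5],
    [[-9.7, 26.8, 0], [0, 0, 0], 0.5],
    [[-9.7, 26.8, 0], [0, 0, 0], 0.5],
    [[-9.7, 26.8, 0], [0, 0, 0], 0.5],
    [[-9.7, 26.8, 0], [0, 0, 0], 0.5],
    [[-9.7, 26.8, 0], [0, 0, 0], 0.5],
    [[-9.7, 26.8, 0], [0, 0, 0], 0.5],
  ],
)

```text
time: 7.95
position: [0.4974, -0.1334, 0.2157]
tool_rot: [-3.084, -0.595, 0.003]
ft_force: [0.9, 0.9, -0.3]
grip_width: 0.5
```

>>> arm_command(
  motion=[
    [[0, 0, 0], [0, 0, 6.7], 0.5],
    [[0, 0, 0], [0, 0, 6.7], 0.5],
    [[0, 0, 0], [0, 0, 6.7], 0.5],
    [[0, 0, 0], [0, 0, 6.7], 0.5],
    [[0, 0, 0], [0, 0, 6.7], 0.5],
    [[0, 0, 0], [0, 0, 6.7], 0.5],
    [[0, 0, 0], [0, 0, 6.6], 0.5],
    [[0, 0, 0], [0, 0, 0], 0.5],
  ],
)

```text
time: 8.62
position: [0.4975, -0.1321, 0.2156]
tool_rot: [3.066, -0.684, -0.003]
ft_force: [-0.7, 0.4, -0.6]
grip_width: 0.499
```

```bash
python3 - <<'E'
from h import *
im,d=optics.get_image("wrist"); go([.501,-.1315,.150],65); cv2.imwrite("pics/w5.png",im)
hsv=cv2.cvtColor(im,cv2.COLOR_BGR2HSV); v,u=np.mgrid[0:400,0:640]; W=pix2w("wrist",u.ravel(),v.ravel(),d.ravel()).reshape(400,640,3)
b=(hsv[...,2]<60)&(abs(W[...,2]-.174)<.006)&(np.hypot(W[...,0]-.5,W[...,1]+.13)<.04)
if b.sum(): print("post",b.sum(),W[b].mean(0),cv2.minEnclosingCircle(W[b][:,:2].astype(np.float32)*1000))
E
```

```text
t 8.67 pos [ 0.4976 -0.1321  0.2157] yawy -114.84 tilt 0.11 grip 0.498 F [-0.6  0.3  0.6] J7 -1.77
shift [ 2.9 -2.  65.7] turn 0.16
post 966 [ 0.504223   -0.13320968  0.17425125] ((503.04315185546875, -132.8568572998047), 11.781975746154785)
```

View pics/w5.png

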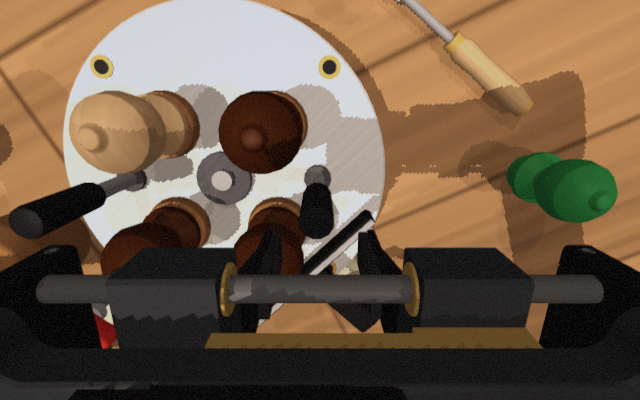

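>>> arm_command(
  motion=[
    [[4, -1.7, 0], [0, 0, 0], 0.5],
    [[0, 0, 18], [0, 0, 0], 0.5],
    [[0, 0, 20], [0, 0, 0], 0.5],
    [[0, 0, 20], [0, 0, 0], 0.5],
    [[0, 0, 10], [0, 0, 0], 0.5],
    [[0, 0, 0], [0, 0, 0], 0.7],
    [[0, 0, 0], [0, 0, 0], 0.7],
  ],
  force=15,
)

```text
time: 9.25
position: [0.5027, -0.1325, 0.1485]
tool_rot: [3.067, -0.678, -0.001]
ft_force: [0.2, 0.4, 0.1]
grip_width: 0.42
```

>>> arm_command(
  motion=[
    [[0, 0, 0], [0, 0, 0], 1],
    [[0, 0, 0], [0, 0, 0], 1],
    [[0, 0, 0], [0, 0, 0], 1],
  ],
)

```text
time: 9.5
position: [0.5037, -0.1327, 0.1498]
tool_rot: [-3.067, 0.679, -0.004]
ft_force: [-0.3, -0.3, 2.4]
grip_width: 0.269
```

```bash
python3 - <<'E'
from h import *
go([.502,-.132,.147],65)
E
```

```text
t 9.5 pos [ 0.5037 -0.1327  0.1498] yawy -114.95 tilt 0.14 grip 0.269 F [-0.3 -0.3  2.4] J7 -1.72
shift [-1.8  0.1  2.8] turn 0.05
```

>>> arm_command(
  motion=[
    [[1.66, 0, 0], [0, 0, -1], 1],
    [[3.31, -0.06, 0], [0, 0, -2], 1],
    [[6.63, -0.23, 0], [0, 0, -4], 1],
    [[6.63, -0.23, 0], [0, 0, -4], 1],
    [[6.63, -0.23, 0], [0, 0, -4], 1],
    [[3.31, -0.06, 0], [0, 0, -2], 1],
    [[1.66, 0, 0], [0, 0, -1], 1],
    [[0, 0, 0], [0, 0, 0], 1],
  ],
)

```text
time: 10.17
position: [0.5327, -0.1402, 0.1498]
tool_rot: [-3.135, 0.188, -0.004]
ft_force: [0.3, -0.0, 4.1]
grip_width: 0.272
```

```bash
cat > ck.py <<'E'
from h import *
c=np.array([.543,-.0465]); s=ctrl.get_state(); p=s["position"][:2]-c
print("r",np.hypot(*p),"phi",np.degrees(np.arctan2(p[1],p[0])),s["torque"].round(2)); go([.502,-.132,.147],65)
im,d=optics.get_image("top"); cv2.imwrite("pics/t_%.2f.png"%s["time"],cv2.resize(im[120:290,210:470],None,fx=3,fy=3))
print("t_%.2f"%s["time"])
E
python3 ck.py
```

```text
r 0.09430812766685416 phi -96.28794730855016 [0.3  0.16 0.08]
t 10.17 pos [ 0.5327 -0.1402  0.1498] yawy -96.86 tilt 0.14 grip 0.272 F [ 0.3 -0.   4.1] J7 -1.37
shift [-31.4  -4.5   2.7] turn 18.14
t_10.17
```

```bash
ls pics | grep t_
```

```text
t_10.17.png
```

View pics/t_10.17.png

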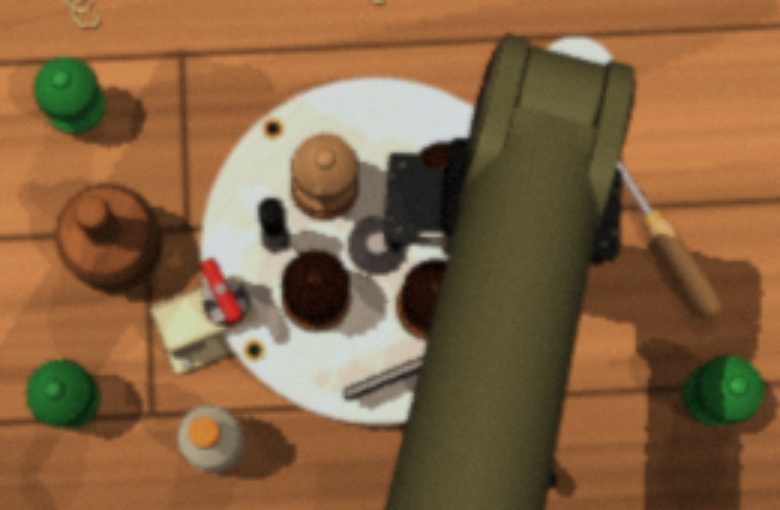

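The plate follows the grip, about 18° anticlockwise so far, and the finials are standing. I'll go on turning.

>>> arm_command(
  motion=[
    [[3.31, -0.06, 0], [0, 0, -2], 1],
    [[6.63, -0.23, 0], [0, 0, -4], 1],
    [[6.63, -0.23, 0], [0, 0, -4], 1],
    [[6.63, -0.23, 0], [0, 0, -4], 1],
    [[6.63, -0.23, 0], [0, 0, -4], 1],
    [[6.63, -0.23, 0], [0, 0, -4], 1],
    [[6.63, -0.23, 0], [0, 0, -4], 1],
    [[6.63, -0.23, 0], [0, 0, -4], 1],
  ],
)

```text
time: 10.88
position: [0.5802, -0.1326, 0.1497]
tool_rot: [-3.075, -0.633, -0.0]
ft_force: [-4.2, 3.6, 8.2]
grip_width: 0.275
```

>>> arm_command(
  motion=[
    [[6.63, -0.23, 0], [0, 0, -4], 1],
    [[6.63, -0.23, 0], [0, 0, -4], 1],
    [[6.63, -0.23, 0], [0, 0, -4], 1],
    [[6.63, -0.23, 0], [0, 0, -4], 1],
    [[6.63, -0.23, 0], [0, 0, -4], 1],
    [[6.63, -0.23, 0], [0, 0, -4], 1],
    [[3.31, -0.06, 0], [0, 0, -2], 1],
    [[0, 0, 0], [0, 0, 0], 1],
  ],
)

```text
time: 11.55
position: [0.6153, -0.106, 0.1498]
tool_rot: [-2.853, -1.309, -0.003]
ft_force: [-1.6, 3.6, 7.2]
grip_width: 0.28
```

```bash
python3 ck.py
```

```text
r 0.09363820085415837 phi -39.457478894387464 [0.65 0.75 0.15]
t 11.55 pos [ 0.6153 -0.106   0.1498] yawy -40.7 tilt 0.16 grip 0.28 F [-1.6  3.6  7.2] J7 -0.45
shift [-93.6 -68.9   2.6] turn 74.3
t_11.55
```

>>> arm_command(
  motion=[
    [[3.31, -0.3, -0.5], [0, 0, -2], 1],
    [[6.63, -0.4, -0.5], [0, 0, -4], 1],
    [[6.63, -0.3, 0], [0, 0, -4], 1],
    [[6.63, -0.23, 0], [0, 0, -4], 1],
    [[6.63, -0.23, 0], [0, 0, -4], 1],
    [[6.63, -0.23, 0], [0, 0, -4], 1],
    [[6.63, -0.23, 0], [0, 0, -4], 1],
    [[6.63, -0.23, 0], [0, 0, -4], 1],
  ],
)

```text
time: 12.27
position: [0.6348, -0.065, 0.1498]
tool_rot: [-2.421, -2.002, 0.003]
ft_force: [-4.2, -0.8, 3.3]
grip_width: 0.269
```

>>> arm_command(
  motion=[
    [[6.63, -0.23, 0], [0, 0, -4], 1],
    [[6.63, -0.23, 0], [0, 0, -4], 1],
    [[6.63, -0.23, 0], [0, 0, -4], 1],
    [[6.63, -0.23, 0], [0, 0, -4], 1],
    [[6.63, -0.23, 0], [0, 0, -4], 1],
    [[6.63, -0.23, 0], [0, 0, -4], 1],
    [[3.31, -0.06, 0], [0, 0, -2], 1],
    [[0, 0, 0], [0, 0, 0], 1],
  ],
)

```text
time: 12.93
position: [0.6335, -0.0207, 0.1498]
tool_rot: [-1.908, -2.494, 0.001]
ft_force: [-2.0, 0.4, 3.2]
grip_width: 0.27
```

```bash
python3 ck.py
```

```text
r 0.09415705651369566 phi 15.927634386847268 [-0.12  0.72  0.24]
t 12.93 pos [ 0.6335 -0.0207  0.1498] yawy 15.18 tilt 0.08 grip 0.27 F [-2.   0.4  3.2] J7 0.34
shift [ -73.  -156.1    2.9] turn -49.82
t_12.93
```

>>> arm_command(
  motion=[
    [[3.31, -0.06, 0], [0, 0, -2], 1],
    [[6.63, -0.23, 0], [0, 0, -4], 1],
    [[6.63, -0.23, 0], [0, 0, -4], 1],
    [[6.63, -0.23, 0], [0, 0, -4], 1],
    [[6.63, -0.23, 0], [0, 0, -4], 1],
    [[6.63, -0.23, 0], [0, 0, -4], 1],
    [[6.63, -0.23, 0], [0, 0, -4], 1],
    [[6.63, -0.23, 0], [0, 0, -4], 1],
  ],
)

```text
time: 13.65
position: [0.6108, 0.0196, 0.1498]
tool_rot: [1.199, 2.9, -0.001]
ft_force: [1.9, -2.6, 0.0]
grip_width: 0.272
```

>>> arm_command(
  motion=[
    [[6.63, -0.23, 0], [0, 0, -4], 1],
    [[6.63, -0.23, 0], [0, 0, -4], 1],
    [[6.63, -0.23, 0], [0, 0, -4], 1],
    [[3.31, -0.06, 0], [0, 0, -2], 1],
    [[3.31, -0.06, 0], [0, 0, -2], 1],
    [[1.66, 0, 0], [0, 0, -1], 1],
    [[0, 0, 0], [0, 0, 0], 1],
    [[0, 0, 0], [0, 0, 0], 1],
  ],
)

```text
time: 14.32
position: [0.5877, 0.0375, 0.1498]
tool_rot: [0.761, 3.047, 0.0]
ft_force: [2.0, -0.5, 0.8]
grip_width: 0.271
```

```bash
python3 ck.py; python3 - <<'E'
from h import *
im,d=optics.get_image("wrist"); cv2.imwrite("pics/w6.png",im)
E
```

```text
r 0.09518229010979229 phi 61.967882132721414 [-0.26 -0.45  0.27]
t 14.32 pos [0.5877 0.0375 0.1498] yawy 61.96 tilt 0.08 grip 0.271 F [ 2.  -0.5  0.8] J7 1.01
shift [  -4.  -189.9    2.7] turn -3.04
t_14.32
```

View pics/w6.png

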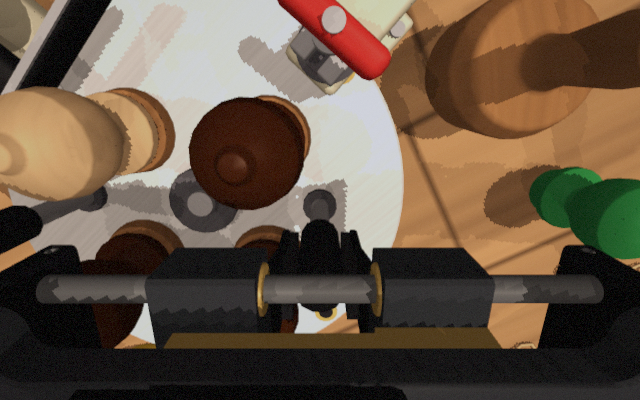

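>>> arm_command(
  motion=[
    [[2.7, -0.05, 0], [0, 0, -1.65], 1],
    [[2.7, -0.05, 0], [0, 0, -1.65], 1],
    [[0, 0, 0], [0, 0, 0], 1],
    [[0, 0, 0], [0, 0, 0], 1],
    [[0, 0, 0], [0, 0, 0], 1],
  ],
)

```text
time: 14.83
position: [0.5821, 0.0404, 0.1497]
tool_rot: [-0.672, -3.069, -0.0]
ft_force: [0.8, 0.3, 2.8]
grip_width: 0.272
```

```bash
python3 ck.py; cat > an.py <<'E'
from h import *
from scipy.optimize import least_squares
c0=np.array([.540,-.0462])
im,d=optics.get_image("top"); cv2.imwrite("pics/t_an.png",im); v,u=np.mgrid[0:400,0:640]; W=pix2w("top",u.ravel(),v.ravel(),d.ravel()).reshape(400,640,3)
fs=[]
for t in ["finial_oiled1","finial_bare"]:
  for x in models.silhouettes("top",t):
    q=W[x["pixels"]]; q=q[(q[:,2]>.105)]
    if len(q)<60: continue
    f=least_squares(lambda p:np.linalg.norm(q-p,axis=1)-.031,q.mean(0)-[0,0,.02],loss="soft_l1",f_scale=.002).x
    r=f[:2]-c0
    if abs(np.hypot(*r)-.075)<.012: print(t,len(q),f.round(4),np.hypot(*r).round(4),np.degrees(np.arctan2(r[1],r[0])).round(2))
hsv=cv2.cvtColor(im,cv2.COLOR_BGR2HSV)
# brass rings: saturated yellow near r=.15 on plate
rr=np.hypot(W[...,0]-c0[0],W[...,1]-c0[1])
b=(abs(rr-.15)<.014)&(abs(W[...,2]-.05)<.006)&((hsv[...,1]>90)|(hsv[...,2]<80))
n,l,s,ce=cv2.connectedComponentsWithStats(b.astype(np.uint8))
for i in range(1,n):
    if s[i][4]>8: w=W[l==i].mean(0)[:2]-c0; print("hole?",s[i][4],ce[i].round(1),np.hypot(*w).round(4),np.degrees(np.arctan2(w[1],w[0])).round(2))
E
python3 an.py
```

```text
r 0.09526597859680934 phi 65.74389660272394 [-0.19 -0.06  0.27]
t 14.83 pos [0.5821 0.0404 0.1497] yawy 65.29 tilt 0.02 grip 0.272 F [0.8 0.3 2.8] J7 1.06
shift [   0.7 -190.1    2.7] turn 0.29
t_14.83
finial_oiled1 381 [ 0.5631 -0.1175  0.1252] 0.075 -72.04
finial_bare 420 [ 0.4686 -0.0697  0.1253] 0.0751 -161.78
hole? 37 [384.6 183.1] 0.1494 -71.74
hole? 10 [352.7 252.8] 0.1501 -164.87
```

>>> arm_command(
  motion=[
    [[2.5, -0.03, 0], [0, 0, -1.5], 1],
    [[0, 0, 0], [0, 0, 0], 1],
    [[0, 0, 0], [0, 0, 0], 1],
    [[0, 0, 0], [0, 0, 0], 1],
  ],
)

```text
time: 15.37
position: [0.5799, 0.0414, 0.1497]
tool_rot: [0.631, 3.077, 0.0]
ft_force: [1.3, -0.9, 2.2]
grip_width: 0.269
```

```bash
python3 ck.py; python3 an.py
```

```text
r 0.09531661246243697 phi 67.19481826694562 [-0.25 -0.21  0.22]
t 15.37 pos [0.5799 0.0414 0.1497] yawy 66.83 tilt 0.01 grip 0.269 F [ 1.3 -0.9  2.2] J7 1.08
shift [   3.5 -190.1    2.7] turn 1.83
t_15.37
finial_oiled1 413 [ 0.5651 -0.1172  0.1253] 0.0753 -70.52
finial_oiled1 80 [ 0.6082 -0.0185  0.1289] 0.0736 22.1
finial_bare 429 [ 0.4695 -0.0713  0.1252] 0.0748 -160.43
hole? 36 [384.3 181.8] 0.15 -70.42
```

The plate angle matches the reference to about 0.3°. I'll release the post and go back to the handle.

>>> arm_command(
  motion=[
    [[0, 0, 0], [0, 0, 0], 0.6],
    [[0, 0, 0], [0, 0, 0], 0.55],
    [[0, 0, 0], [0, 0, 0], 0.55],
    [[0, 0, -15], [0, 0, 0], 0.55],
    [[0, 0, -25], [0, 0, 0], 0.55],
    [[0, 0, -25], [0, 0, 0], 0.55],
    [[0, 0, -10], [0, 0, 0], 0.55],
    [[0, 0, 0], [0, 0, 0], 0.55],
  ],
)

```text
time: 16.23
position: [0.5813, 0.0416, 0.2271]
tool_rot: [0.63, 3.073, 0.003]
ft_force: [0.9, 0.7, 0.3]
grip_width: 0.444
```

```bash
python3 ck.py; python3 an.py; python3 - <<'E'
from h import *
go([.4905,.0955,.225],112)
E
```

```text
r 0.09607583256134937 phi 66.4945271483149 [-0.01 -0.08  0.04]
t 16.23 pos [0.5813 0.0416 0.2271] yawy 66.83 tilt 0.27 grip 0.444 F [0.9 0.7 0.3] J7 1.07
shift [   4.9 -191.    79.5] turn 1.83
t_16.23
finial_oiled1 410 [ 0.5654 -0.1172  0.1258] 0.0754 -70.35
finial_bare 422 [ 0.4694 -0.0712  0.1256] 0.0749 -160.47
finial_bare 213 [ 0.5022 -0.1036  0.1614] 0.0687 -123.38
hole? 32 [384.2 181.7] 0.1498 -70.29
t 16.43 pos [0.5788 0.0413 0.2225] yawy 66.83 tilt 0.19 grip 0.449 F [ 0.  -0.4  0.3] J7 1.07
shift [102.5  15.   -2.2] turn -45.17
```

>>> arm_command(
  motion=[
    [[17, 2.5, 0], [0, 0, 0], 0.63],
    [[17, 2.5, 0], [0, 0, 0], 0.63],
    [[17, 2.5, 0], [0, 0, 0], 0.63],
    [[17, 2.5, 0], [0, 0, 0], 0.63],
    [[17, 2.5, 0], [0, 0, 0], 0.63],
    [[17, 2.5, 0], [0, 0, 0], 0.63],
    [[0, 0, 0], [0, 0, 7], 0.63],
    [[0, 0, 0], [0, 0, 7], 0.63],
  ],
)

```text
time: 17.1
position: [0.4904, 0.0959, 0.223]
tool_rot: [-1.006, -2.974, 0.002]
ft_force: [-0.6, 0.2, -0.6]
grip_width: 0.367
```

>>> arm_command(
  motion=[
    [[0, 0, 0], [0, 0, 7], 0.63],
    [[0, 0, 0], [0, 0, 7], 0.63],
    [[0, 0, 0], [0, 0, 7], 0.63],
    [[0, 0, 0], [0, 0, 7], 0.63],
    [[0, 0, 0], [0, 0, 7], 0.63],
    [[0, 0, 0], [0, 0, 7], 0.63],
    [[0, 0, 0], [0, 0, 7], 0.63],
    [[0, 0, 0], [0, 0, 7], 0.63],
  ],
)

```text
time: 17.77
position: [0.4912, 0.0951, 0.2228]
tool_rot: [-2.287, -2.151, 0.004]
ft_force: [-0.0, 0.1, 0.5]
grip_width: 0.371
```

>>> arm_command(
  motion=[
    [[0, 0, 0], [0, 0, 7], 0.63],
    [[0, 0, 0], [0, 0, 7], 0.63],
    [[0, 0, 0], [0, 0, 7], 0.63],
    [[0, 0, 0], [0, 0, 7], 0.63],
    [[0, 0, 0], [0, 0, 7], 0.63],
    [[0, 0, 0], [0, 0, 7], 0.63],
    [[0, 0, 0], [0, 0, 7], 0.63],
    [[0, 0, 0], [0, 0, 7], 0.63],
  ],
)

```text
time: 18.43
position: [0.4912, 0.0951, 0.2228]
tool_rot: [-3.031, -0.826, 0.005]
ft_force: [-0.1, -0.4, 0.4]
grip_width: 0.372
```

>>> arm_command(
  motion=[
    [[0, 0, 0], [0, 0, 7], 0.63],
    [[0, 0, 0], [0, 0, 2], 0.63],
    [[0, 0, 0], [0, 0, 0], 0.63],
  ],
)

```text
time: 18.68
position: [0.4912, 0.0951, 0.2229]
tool_rot: [3.085, 0.593, -0.004]
ft_force: [0.0, -0.1, 0.4]
grip_width: 0.367
```

```bash
python3 - <<'E'
from h import *
im,d=optics.get_image("wrist"); cv2.imwrite("pics/w7.png",im)
go([.4908,.0957,.1418],112)
hsv=cv2.cvtColor(im,cv2.COLOR_BGR2HSV); v,u=np.mgrid[0:400,0:640]; W=pix2w("wrist",u.ravel(),v.ravel(),d.ravel()).reshape(400,640,3)
red=((hsv[...,0]<8)|(hsv[...,0]>172))&(hsv[...,1]>150)&(hsv[...,2]>90)&(W[...,2]>.14)&(d>0)
r=W[red]; print(len(r),np.percentile(r[:,2],80),cv2.minAreaRect(r[:,:2].astype(np.float32)*1000))
E
python3 an.py
```

```text
t 18.73 pos [0.4913 0.0951 0.2231] yawy -68.11 tilt 0.14 grip 0.371 F [-0.2 -0.2 -0.4] J7 -1.43
shift [-0.1 -0.7 81.3] turn -0.11
1268 0.15266971788698042 ((493.3134460449219, 95.22358703613281), (58.57189178466797, 14.393476486206055), 22.298030853271484)
finial_oiled1 414 [ 0.565  -0.1173  0.1256] 0.0754 -70.61
finial_oiled1 402 [ 0.6112 -0.0216  0.1256] 0.0753 19.02
finial_oiled1 170 [0.516  0.0245 0.1254] 0.0746 108.73
finial_oiled1 150 [ 0.492  -0.1082  0.1935] 0.0784 -127.73
finial_bare 425 [ 0.4696 -0.0714  0.1256] 0.0748 -160.35
hole? 32 [314.9 153.7] 0.1512 19.53
hole? 33 [384.2 181.8] 0.1498 -70.32
```

View pics/w7.png

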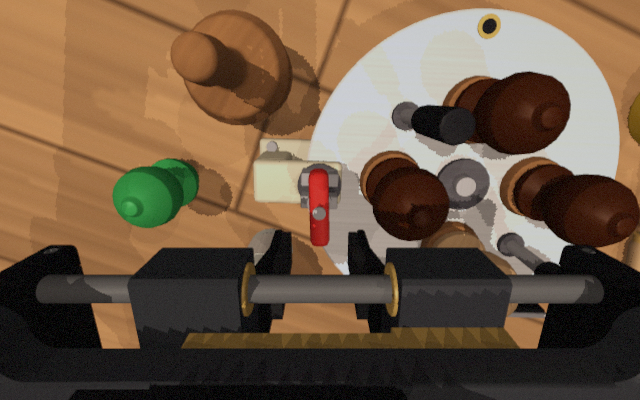

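The plate sits as it did in picture w4, with the far hole at (489,26) against (488,30) before. I'll grip the parked handle.

>>> arm_command(
  motion=[
    [[0, 0, 20], [0, 0, 0], 0.63],
    [[0, 0, 20], [0, 0, 0], 0.63],
    [[0, 0, 20], [0, 0, 0], 0.63],
    [[0, 0, 15], [0, 0, 0], 0.63],
    [[0, 0, 6], [0, 0, 0], 0.63],
    [[0, 0, 0], [0, 0, 0], 1],
    [[0, 0, 0], [0, 0, 0], 1],
    [[0, 0, 0], [0, 0, 0], 1],
  ],
  force=45,
)

```text
time: 19.55
position: [0.4928, 0.0957, 0.1447]
tool_rot: [-3.084, -0.595, -0.003]
ft_force: [0.0, 2.8, -0.3]
grip_width: 0.219
```

>>> arm_command(
  motion=[
    [[0, 0, 0], [0, 0, 0], 1],
    [[0, 0, -1.3], [0, 0, 0], 1],
    [[0, 0, 0], [0, 0, 0], 1],
  ],
)

```text
time: 19.8
position: [0.4926, 0.096, 0.1452]
tool_rot: [-3.084, -0.595, -0.003]
ft_force: [1.6, 3.1, -2.4]
grip_width: 0.169
```

```bash
python3 - <<'E'
from h import *
go([.4908,.0957,.1418],112)
E
```

```text
t 19.8 pos [0.4926 0.096  0.1452] yawy -68.15 tilt 0.11 grip 0.169 F [ 1.6  3.1 -2.4] J7 -1.43
shift [-1.8 -0.4  3.4] turn -0.15
```

>>> arm_command(
  motion=[
    [[0, 0, -1], [0, 0, 0], 1],
    [[0, 0, 0], [0, 0, 0], 1],
    [[0, 0, 0], [0, 0, 0], 1],
  ],
)

```text
time: 20.05
position: [0.4924, 0.0959, 0.1454]
tool_rot: [-3.084, -0.595, -0.002]
ft_force: [3.9, 3.8, -8.1]
grip_width: 0.168
```

>>> arm_command(
  motion=[
    [[0, 0, -0.7], [0, 0, 0], 1],
    [[0, 0, 0], [0, 0, -6], 1],
    [[0, 0, 0], [0, 0, -7], 1],
    [[0, 0, 0], [0, 0, -7], 1],
    [[0, 0, 0], [0, 0, -7], 1],
    [[0, 0, 0], [0, 0, -7], 1],
    [[0, 0, 0], [0, 0, -7], 1],
    [[0, 0, 0], [0, 0, -7], 1],
  ],
)

```text
time: 20.72
position: [0.4916, 0.0967, 0.1454]
tool_rot: [-2.568, -1.806, -0.001]
ft_force: [2.8, 5.1, -9.9]
grip_width: 0.167
```

>>> arm_command(
  motion=[
    [[0, 0, 0], [0, 0, -7], 1],
    [[0, 0, 0], [0, 0, -7], 1],
    [[0, 0, 0], [0, 0, -7], 1],
    [[0, 0, 0], [0, 0, -7], 1],
    [[0, 0, 0], [0, 0, -7], 1],
    [[0, 0, 0], [0, 0, -5], 1],
    [[0, 0, 0], [0, 0, 0], 1],
    [[0, 0, 0], [0, 0, 0], 1],
  ],
)

```text
time: 21.38
position: [0.4907, 0.0967, 0.145]
tool_rot: [-1.802, -2.569, 0.001]
ft_force: [1.8, 5.6, -10.0]
grip_width: 0.169
```

```bash
python3 - <<'E'
from h import *
go([.4908,.0957,.1418],20)
print(ctrl.get_state()["torque"])
im,d=optics.get_image("wrist"); cv2.imwrite("pics/w8.png",im)
E
```

```text
t 21.38 pos [0.4907 0.0967 0.145 ] yawy 19.9 tilt 0.19 grip 0.169 F [  1.8   5.6 -10. ] J7 0.11
shift [-1.  -0.3  3.2] turn -0.1
[ 1.18066205 -0.3872333   0.01300222]
```

View pics/w8.png

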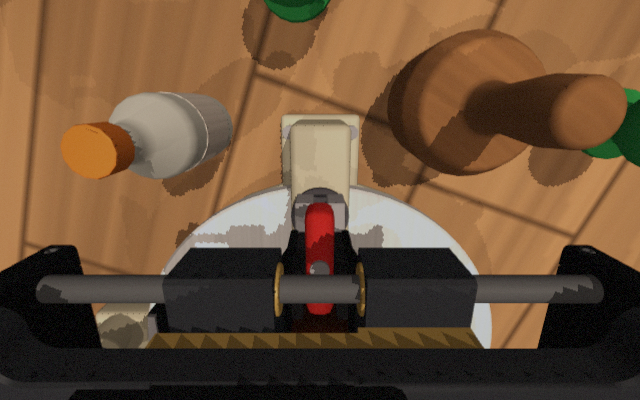

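>>> arm_command(
  motion=[
    [[0, 0, 2], [0, 0, 0], 1],
    [[0, 0, 3], [0, 0, 0], 1],
    [[0, 0, 3], [0, 0, 0], 1],
    [[0, 0, 3], [0, 0, 0], 1],
    [[0, 0, 1], [0, 0, 0], 1],
    [[0, 0, 0], [0, 0, 0], 1],
  ],
)

```text
time: 21.93
position: [0.4909, 0.0968, 0.1344]
tool_rot: [-1.803, -2.569, 0.0]
ft_force: [-1.6, 4.9, -2.7]
grip_width: 0.168
```

```bash
python3 - <<'E'
from h import *
go([.4908,.0957,.1337],20)
print(ctrl.get_state()["torque"])
E
```

```text
t 21.93 pos [0.4909 0.0968 0.1344] yawy 19.89 tilt 0.17 grip 0.168 F [-1.6  4.9 -2.7] J7 0.11
shift [-1.  -0.4  0.7] turn -0.11
[1.08583078 0.3560372  0.04283693]
```

The handle followed down about 11 mm with no upward push, so the pin is in the hole. I'll press slightly, release and lift.

>>> arm_command(
  motion=[
    [[0, 0, 1], [0, 0, 0], 1],
    [[0, 0, 0], [0, 0, 0], 1],
    [[0, 0, 0], [0, 0, 0], 0.6],
    [[0, 0, 0], [0, 0, 0], 0.6],
    [[0, 0, 0], [0, 0, 0], 0.6],
    [[0, 0, -15], [0, 0, 0], 0.6],
    [[0, 0, -25], [0, 0, 0], 0.6],
    [[0, 0, -30], [0, 0, 0], 0.6],
  ],
)

```text
time: 22.6
position: [0.4907, 0.0938, 0.2028]
tool_rot: [-1.806, -2.568, 0.007]
ft_force: [0.2, 1.3, 1.3]
grip_width: 0.394
```

>>> arm_command(
  motion=[
    [[0, 0, -25], [0, 0, 0], 0.5],
    [[0, 0, -20], [0, 0, 0], 0.5],
    [[0, 0, 0], [0, 0, 0], 0.5],
    [[0, 0, 0], [0, 0, 0], 0.5],
  ],
)

```text
time: 22.93
position: [0.4928, 0.0945, 0.2497]
tool_rot: [1.806, 2.568, 0.002]
ft_force: [-0.3, 0.4, 0.5]
grip_width: 0.498
```

```bash
python3 - <<'E'
from h import *
im,d=optics.get_image("wrist"); cv2.imwrite("pics/w9.png",im)
go([.4908,.0957,.225],20)
hsv=cv2.cvtColor(im,cv2.COLOR_BGR2HSV); v,u=np.mgrid[0:400,0:640]; W=pix2w("wrist",u.ravel(),v.ravel(),d.ravel()).reshape(400,640,3)
red=((hsv[...,0]<8)|(hsv[...,0]>172))&(hsv[...,1]>150)&(hsv[...,2]>90)&(W[...,2]>.13)&(d>0)
r=W[red]; print(len(r),np.percentile(r[:,2],[50,80]),cv2.minAreaRect(r[:,:2].astype(np.float32)*1000))
im,d=optics.get_image("side"); cv2.imwrite("pics/s9.png",cv2.resize(im[120:360,220:460],None,fx=2.5,fy=2.5,interpolation=cv2.INTER_CUBIC))
E
python3 an.py
```

```text
t 22.98 pos [0.492  0.0945 0.2483] yawy 19.78 tilt 0.04 grip 0.494 F [-0.2 -0.4 -0.9] J7 0.1
shift [ 1.6 -0.7 23.3] turn -0.22
934 [0.13939058 0.14034516] ((490.6204833984375, 95.43190002441406), (14.51725959777832, 58.642208099365234), 20.143892288208008)
finial_oiled1 354 [0.5151 0.0245 0.1255] 0.075 109.44
finial_oiled1 411 [ 0.5652 -0.1172  0.1254] 0.0754 -70.46
finial_oiled1 398 [ 0.611  -0.0215  0.1254] 0.0752 19.15
finial_bare 422 [ 0.4694 -0.0712  0.1255] 0.0749 -160.49
hole? 33 [315.  153.8] 0.1508 19.48
hole? 34 [384.3 181.9] 0.1499 -70.46
```

View pics/s9.png

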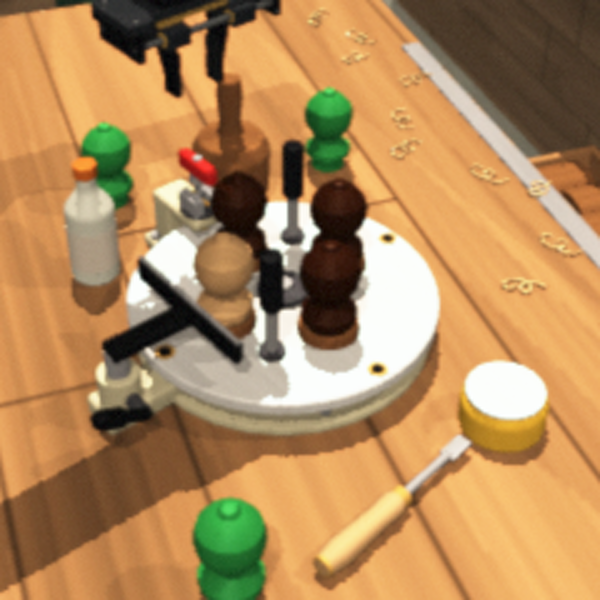

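View pics/w9.png

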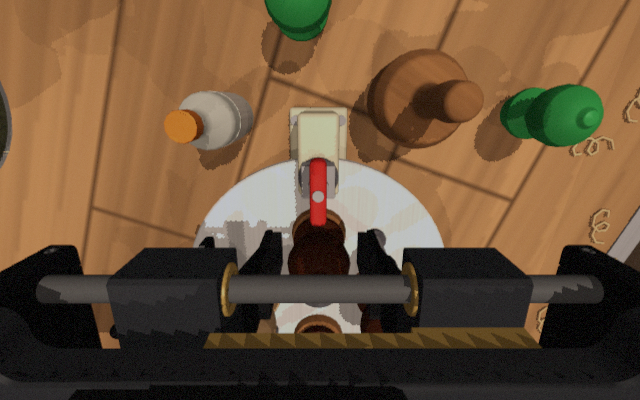

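The side picture shows the bare finial at the rest (225,265), all four finials upright, and the red handle where it was at the start (198,165). The wrist picture puts the bar top at z ≈ 0.140 m and its yaw at 110°, so it is home. I'll hand in.

```bash
python3 - <<'E'
from h import *
ctrl.close_job(); print(ctrl.get_state()["time"])
E
```

```text
the job is handed in; nothing more can be done
the job is handed in; nothing more can be done
```

The bare finial is at the tool rest with the plate locked there, and the job was handed in at about 23 s of the 72 s. I pulled the plunger and parked it with a quarter turn. I then turned the plate 180° anticlockwise by one hand post, turned the handle back and let the pin drop.

Last checks before handing in, from the camera images:
- **Finials:** the ball of the bare finial was within about 1 mm of where the oiled one at the rest had been. The side picture shows all four upright.
- **Plunger:** the handle bar points to the turning axis (yaw 110°). Its top is at z ≈ 0.140 m, as at the start, and lowering it met no upward push, so I take the pin to be fully home. I could not read the pin height directly.
- **Bench and arm:** the other things on the bench look unmoved in the side picture. The arm was clear, about 120 mm above the handle.

One check disagreed on the way. My dead-reckoned turn was about 1.5° further on than the cameras showed, so I went by the cameras before releasing the post. No check failed.

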